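# Start up the grinding place in the right order

### The arm

A 6-joint arm with a two-finger parallel gripper is mounted at the origin on the work surface. World frame = base frame: x ahead of the robot, y to its left, z up, the work surface at z = 0. Lengths are in m, angles in degrees, forces in N, time in s.
With the tool pointing down it reaches from about 0.375 to 0.975 m from the base axis. Payload 3.8 kg.
Tool frame: the origin (TCP) lies between the finger pads; the fingertips stand 22 mm ahead of it and the grasp point (between the pads) lies 3 mm ahead of it; z points along the fingers, y is the line along which they close (so a half turn about z gives the same grasp; the last joint's range is limited). The gripper opens to 88 mm and grips with 3 to 60 N. Pads are 18 mm wide; open, the fingers measure 123 mm over their backs; the gripper's body (75 mm by 187 mm) begins 45 mm behind the grasp point.
Start: joints at [-74.25, 15.12, 91.902, -0, 72.978, -2.114], TCP at [0.207, -0.642, 0.261] pointing down, gripper open.
Joint ranges: [-150.88, 150.88], [-54.13, 125.18], [17.81, 147.31], [-75.09, 255.09], [0, 152.58], [-146.25, 146.25]. Speed limits (degrees/s): [147.25, 147.25, 180, 180, 180, 180].

### API

Orientations are given as a 3x3 rotation matrix whose columns are the frame's x, y, z axes.
In Python, from bench import monitor, vision, job gives the robot as it stands.
- The arm moves only by the tool arm_command, never from a script. Its argument "commands" is a list of rows, each a list of 3 entries, a list of its own where there are three numbers: the shift along the tool's x, y, z in mm, then the turn, a rotation vector about the tool's x, y, z in rad, then the opening, from 0 (shut) to 1 (fully open). In form: [[[dx, dy, dz], [ax, ay, az], jaw], ...]. A call has 1 to 12 rows; each row shifts and turns the commanded pose from where the row before left it, along the tool's axes as they then stand; what a row does not reach is not made up. A row lasts 1/12 s, in which the tool goes at most 41.7 mm and 7.16 degrees, less where a joint would pass 70% of its speed; a pose out of reach is approached as far as the arm can. A call with a gripper value outside its range is refused whole. The fingers move at their own pace and stop on an object; "squeeze" is the grip in N (left out, the last holds). Time passes only in rows, so rows that do not move let the fingers close. It gives the time, the measured TCP pose, the force, the opening and the grip force at its end, in the units of the state.
- monitor.observe(): the state, without advancing time (a new reading comes with each control period).
- vision.snapshot(name): name is "scene" or "top"; returns a dict with "pixels" (384x512x3 uint8, red, green, blue), "range_z" (384x512 float32, m along the optical axis (not along the pixel's ray), 0 where there is no reading), "camera_matrix" (3x3 intrinsics, pixels), "R" (3x3) and "t" (3): a world point X has camera coordinates R X + t. Camera axes: x right, y down, z forward; pixel columns grow to the right and rows downward; lengths in m; the calibration is good to about 2 mm. A picture is of the moment at which its call begins.
- job.job_done(): hands the job in; it is judged then, once.
The state is a dict: "clock": time; "joint_positions": joint angles; "qvel": joint speeds; "joint_torque": joint torques, N m; "ee_pos": TCP position; "eef_rot": TCP orientation; "contact_force": force on the tool from outside, world axes, zero at the start; "moment": the same for the moment, N m; "width": finger opening in m; "grasp_force": force on a finger pad.
Only numpy, scipy, OpenCV 4.12 (cv2) and the standard library are available. Lean on these libraries where they do the work, as an engineer would, in place of code of your own. Each camera call takes 0.05 s, during which the arm holds its last target. There are 200 camera calls.

### The job

Get the goldsmith's bench ready for grinding with light fingertip taps that tip the big rocker switches right over, raised end fully down: first switch on the socket bar, then the dust collector, and only then the handpiece control unit, so that nothing grinds without suction. All three must stay on. Do not pick up or shift the devices or anything else on the bench, and leave the two smaller rockers as they are.

Things in the scene. Friction and masses are not known exactly. Their poses are not given: they have to be found in the camera images.
- bar: the socket bar: loose, 320 mm long (its x), 62 wide, aluminium top 44 mm above the table, black ends; from -x to +x: cable gland sticking 24 mm out of the -x end, one big rocker switch, three round sockets, the last with a plug in it that stands to 92 mm. 0.95 kg. Origin: centre of its underside
- collector: the dust collector: loose cream box, 170 x 170 mm, top 150 mm above the table, slotted intake and grey filter drawer in its -x face, a clear visor sticking 70 mm out above the intake (to 136 mm up), two rockers on top (big one right, -y; small one left), a round tin on the rear of its top. 3.2 kg. Origin: centre of its underside
- unit: the handpiece control unit: loose blue-grey box, 170 (x) x 150 mm, top 80 mm above the table, speed knob and display in its -x face, two rockers on top (big one left, +y; small one right), behind them a black cradle with the steel handpiece lying in it. 1.9 kg. Origin: centre of its underside
- bar_switch (a joint): main switch of the socket bar: rocker 44 x 26 mm, black, in a grey frame, long axis along its device's x. Off = 0: rear (+x) half sloping up by 0.42 rad; on = 0.32: rear half down, front half up. About 3 N straight down on the raised end tips it; no spring, it stays where it is left, so press the end right down. The whole switch sits in a rubber gasket that gives 3 mm between 8 and 23 N; radians
- collector_switch (a joint): on/off switch of the dust collector, same kind: 0 off (rear half up), 0.32 on; radians
- unit_switch (a joint): on/off switch of the control unit, same kind: 0 off (rear half up), 0.32 on; radians
- bar_switch_spot (a point): spot to tap on the socket bar's big rocker: mid-width on the rear half's face, 17 mm behind the pivot when off, 3 mm short of the raised rear end. Pivot at x -112, y 0 mm in the bar's frame. Off: 56 mm above the table (the end 57). Fully on: 50 mm, end 50 mm; keep the tip off the front half, which rises. Frame round it: 47 mm up. Moves with the rocker
- collector_switch_spot (a point): spot to tap on the dust collector's big rocker: mid-width on the rear half's face, 17 mm behind the pivot when off, 3 mm short of the raised rear end. Pivot at x -45, y -42 mm in the collector's frame. Off: 162 mm above the table (the end 163). Fully on: 156 mm, end 156 mm; keep the tip off the front half, which rises. Frame round it: 153 mm up. Moves with the rocker
- unit_switch_spot (a point): spot to tap on the control unit's big rocker: mid-width on the rear half's face, 17 mm behind the pivot when off, 3 mm short of the raised rear end. Pivot at x -45, y +34 mm in the unit's frame. Off: 92 mm above the table (the end 93). Fully on: 86 mm, end 86 mm; keep the tip off the front half, which rises. Frame round it: 83 mm up. Moves with the rocker
- collector_speed (a joint): the smaller rocker (23 x 14 mm) on top of the dust collector (y +45 mm), at the same distance from the front as the big one; sets its fan speed; radians, 0 now; not part of the job
- unit_direction (a joint): the smaller rocker (23 x 14 mm) on top of the control unit (y -45 mm), at the same distance from the front as the big one; sets the direction of rotation; radians, 0 now; not part of the job
- handpiece: steel micromotor handpiece, 26 mm thick, 175 mm long, lying along y in the cradle on the rear of the control unit, its top 120 mm above the table; origin on its axis, mid-length. Loose bystander
- tin: flat metal tin, 62 mm across, 28 high, on the rear of the collector's top (its lid 180 mm above the table); origin: underside. Loose bystander
- jar: black screw-top jar, 44 mm across, 62 high, on the bench in front of the control unit; origin: underside. Loose bystander
- dish: white ceramic dish, 72 mm across, 18 high, on the bench in front of the dust collector; origin: underside. Loose bystander
- bur_block: wooden block 130 x 50 x 32 mm with rows of steel burs standing in it to 70 mm; at the left; origin: underside. Loose bystander
- bench_block: square steel block 70 x 70 x 22 mm, at the right; origin: underside. Loose bystander
- pliers: small pliers with dark red handles, 135 mm long, lying at the left; origin under the joint. Loose bystander
- tweezers: steel tweezers, 135 mm long, lying at the right; origin under the middle. Loose bystander
There are look-alikes about, which are no part of the job. Leave any yellow look-alike of the unit alone.

How it is judged:
By the outcome, as a careful person would: the job done as asked, in the order asked, and still so for the second after the job is handed in, with the robot touching nothing.
It also fails if it takes over 54 s, if anything falls off the work surface, if the arm or the gripper's body presses on something with over 40 N, if the wrist force passes 120 N, or if a joint passes its speed limit or range.

## Working session

There is one attempt and no reset: what is moved stays moved. The work goes in short steps, Python scripts to look and compute and a tool call to move; the robot and the scene stay as the last step left them, time stands still between calls to the robot, and variables do not carry over. Pictures are saved under pics/ and viewed, at most 10 in all, crops included, and the job is handed in when it is done.

Besides the shell and the picture viewer there is one more tool, called after "Request:" as name([rows], argument=value, ...), one row to a line, values as JSON. arm_command: Moves the arm, as the interface text tells. Its arguments: {"type":"object","properties":{"commands":{"type":"array"},"squeeze":{"type":"number"}},"required":["commands"]}

```bash
mkdir -p pics; python3 - <<'E'
from bench import monitor, vision
import cv2, numpy as np
s=monitor.observe(); print(s['clock'],s['ee_pos'],s['eef_rot'],s['width'])
for n in ('scene','top'):
    d=vision.snapshot(n); np.savez(f'pics/{n}0.npz',**d)
    cv2.imwrite(f'pics/{n}0.png',cv2.resize(d['pixels'][:,:,::-1],(800,600),interpolation=cv2.INTER_CUBIC))
    print(n,d['R'],d['t'],d['camera_matrix'])
E
```

```text
0.0 [ 0.20690241 -0.64182899  0.25942835] [[ 9.51775138e-01  3.06795900e-01 -6.02629912e-04]
 [ 3.06796485e-01 -9.51772867e-01  2.08007754e-03]
 [ 6.45924625e-05 -2.16465083e-03 -9.99997655e-01]] 0.08777426303855507
scene [[ 0.18448098  0.98270623 -0.01597632]
 [ 0.6758873  -0.13865053 -0.72384556]
 [-0.71354266  0.12273755 -0.68977704]] [-0.08850852 -0.19291244  1.72697419] [[432.95337072   0.         251.08179747]
 [  0.         432.95337072 191.83062905]
 [  0.           0.           1.        ]]
top [[-0.01244646 -0.9997556  -0.01827105]
 [-0.98615709  0.01529458 -0.16510684]
 [ 0.16534594  0.01596313 -0.98610643]] [0.01957563 0.44697644 1.37667889] [[364.68376998   0.         263.33052576]
 [  0.         364.68376998 190.07923759]
 [  0.           0.           1.        ]]
```

View pics/scene0.png

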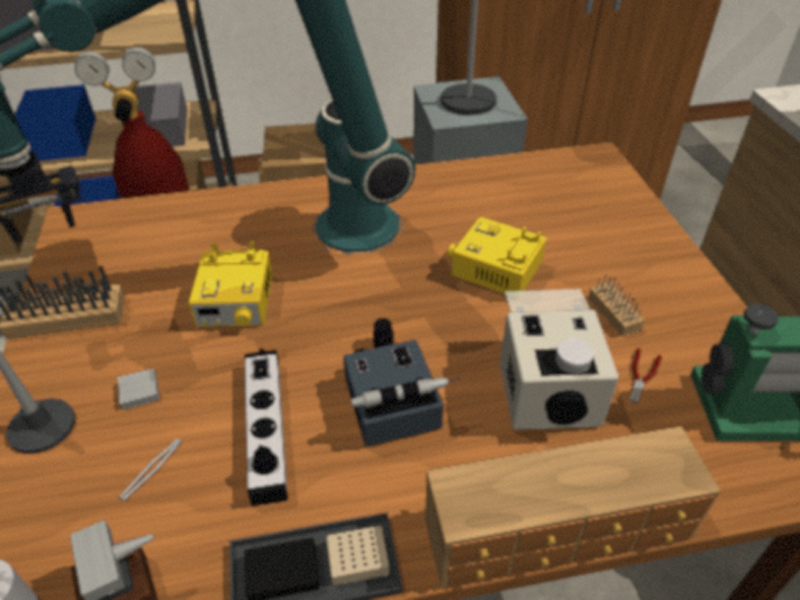

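View pics/top0.png

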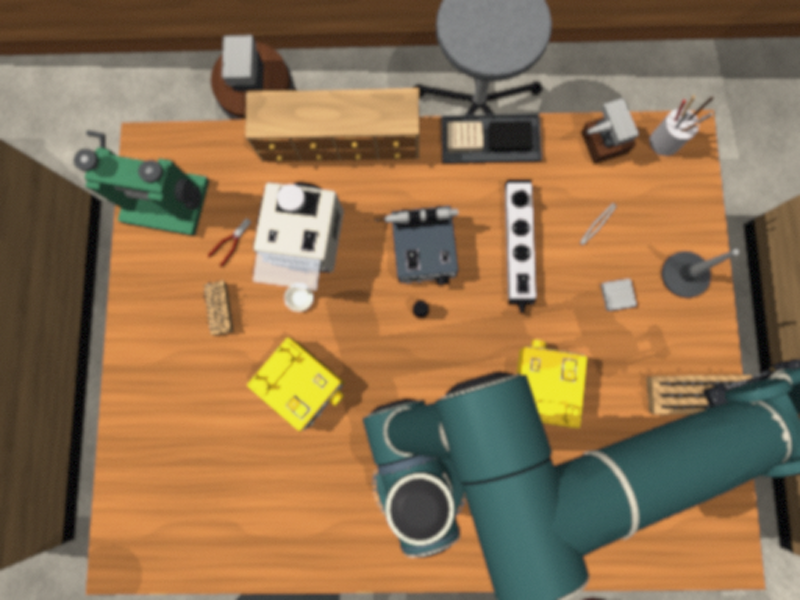

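Top view, candidates: socket bar white/black at (520,243), its rocker at (522,283). Cream collector (297,222): big rocker (309,240), small (272,236). Blue-grey unit (425,245): rockers (412,258) and (445,258). The yellow boxes at (294,383) and (553,385) are look-alikes to leave alone. Next is a close crop, plus box fits from depth.

```bash
cat > h.py <<'E'
import numpy as np, cv2
def cloud(d):
    K,R,t=d['camera_matrix'],d['R'],d['t']; z=d['range_z'].astype(float)
    v,u=np.mgrid[:z.shape[0],:z.shape[1]]
    c=np.stack([(u-K[0,2])/K[0,0]*z,(v-K[1,2])/K[1,1]*z,z],-1)
    X=(c-t)@R; X[z==0]=np.nan; return X
def pix(d,X):
    c=d['R']@np.array(X)+d['t']; p=d['camera_matrix']@c; return p[:2]/p[2]
def ray(d,u,v,h):
    "world point at height h seen at pixel"
    C=-d['R'].T@d['t']; r=d['R'].T@np.linalg.inv(d['camera_matrix'])@[u,v,1]
    return C+r*(h-C[2])/r[2]
E
python3 - <<'E'
from h import *
d=dict(np.load('pics/top0.npz')); s=dict(np.load('pics/scene0.npz'))
spec=dict(bar=((334,155),.044,(-.112+.017,0)),collector=((185,145),.150,(-.045+.017,-.042)),unit=((270,158),.080,(-.045+.017,.034)))
img=d['pixels'][:,:,::-1].copy()
for f,D in (('top',d),('scene',s)):
  X=cloud(D)
  for n,(uv,h,o) in spec.items():
    c0=ray(d,*uv,h)
    m=(abs(X[...,2]-h)<.012)&(np.hypot(X[...,0]-c0[0],X[...,1]-c0[1])<(.2 if n=='bar' else .15))
    k,lab,st,ce=cv2.connectedComponentsWithStats(m.astype(np.uint8))
    i=1+st[1:,4].argmax(); P=X[lab==i]
    (c),(w,hh),a=cv2.minAreaRect(P[:,:2].astype(np.float32))
    a=(a+45)%90-45; 
    q=np.radians(a); 
    sp=np.array(c)+np.array([[np.cos(q),-np.sin(q)],[np.sin(q),np.cos(q)]])@o
    print(f,n,len(P),np.round(c,4),round(w,3),round(hh,3),'yaw',round(a,2),'z',np.median(P[:,2]).round(4),'spot',sp.round(4))
    if f=='top': print(pix(d,[*sp,h+.012]).round(1))
a=cv2.resize(img[105:205,155:355],(800,400),interpolation=cv2.INTER_CUBIC)
b=s['pixels'][180:280,150:400,::-1]; b=cv2.resize(b,(500,200),interpolation=cv2.INTER_CUBIC)
o=np.zeros((600,800,3),np.uint8);o[:400]=a;o[400:,:500]=b
cv2.imwrite('pics/crop.png',o)
E
```

```text
top bar 1213 [ 0.5858 -0.2619] 0.063 0.323 yaw -0.61 z 0.0438 spot [ 0.4908 -0.2609]
[334.6 177. ]
top collector 2364 [0.582  0.2886] 0.171 0.238 yaw -8.46 z 0.1482 spot [0.5482 0.2512]
[196.2 157.7]
top unit 1361 [ 0.5618 -0.0215] 0.142 0.15 yaw 5.09 z 0.0796 spot [0.5309 0.0099]
[263.7 165.8]
scene bar 1878 [ 0.5908 -0.2613] 0.063 0.322 yaw -0.66 z 0.0451 spot [ 0.4958 -0.2602]
scene collector 3022 [0.585  0.2884] 0.17 0.24 yaw -8.58 z 0.1495 spot [0.5511 0.2511]
scene unit 1293 [ 0.5486 -0.0216] 0.109 0.151 yaw 5.19 z 0.0806 spot [0.5176 0.0098]
```

View pics/crop.png

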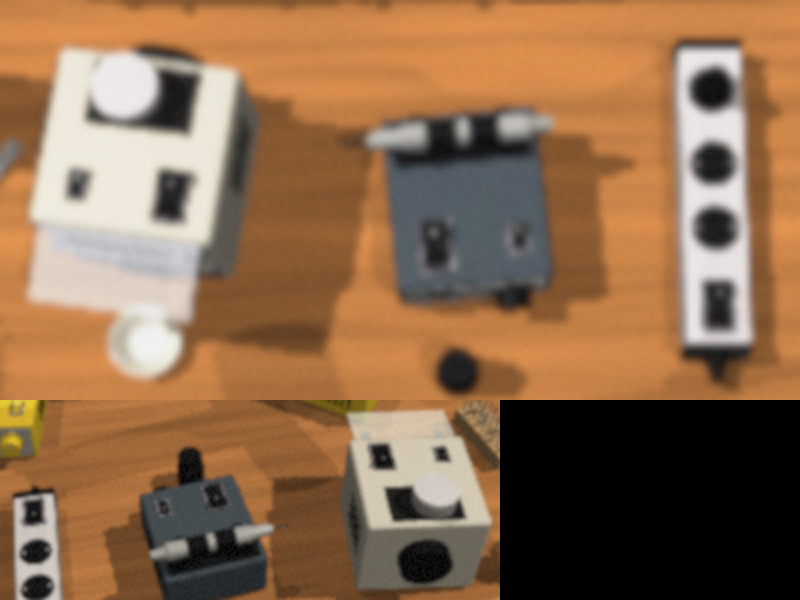

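The crop shows the bar rocker at (717,304) and the collector's big rocker at (173,196), with its small one at (77,183). The unit's big rocker is at (437,243) and its small one at (519,238). This matches the descriptions. I'll compare these pixels with the depth fits, which need correcting for the visor and cradle.

```bash
python3 - <<'E'
from h import *
d=dict(np.load('pics/top0.npz')); s=dict(np.load('pics/scene0.npz'))
# rocker centres: top crop px(x4), scene crop px (x2)
for n,h,t,c,yaw in (('bar',.052,(717,304),(34,512),-.6),('coll',.158,(173,196),(382,456),-8.5),('unit',.088,(437,243),(215,494),5.1)):
    q=np.radians(yaw); e=.017*np.array([np.cos(q),np.sin(q)])
    A=ray(d,155+t[0]/4-.4,105+t[1]/4-.4,h)[:2]; B=ray(s,150+c[0]/2-.25,180+(c[1]-400)/2-.25,h)[:2]
    print(n,'pivot',A.round(4),B.round(4),'spot',(A+e).round(4),(B+e).round(4))
E
```

```text
bar pivot [ 0.4774 -0.2581] [ 0.4848 -0.2604] spot [ 0.4944 -0.2583] [ 0.5018 -0.2606]
coll pivot [0.5643 0.2464] [0.5726 0.2464] spot [0.5811 0.2439] [0.5894 0.2439]
unit pivot [0.5334 0.0094] [0.5351 0.0097] spot [0.5504 0.0109] [0.552  0.0112]
```

```bash
python3 - <<'E'
from h import *
X=np.concatenate([cloud(dict(np.load(f'pics/{n}0.npz'))).reshape(-1,3) for n in('top','scene')])
X=X[~np.isnan(X[:,0])]
print('cols y -.75..0.45 step .1; rows x')
for x in np.arange(.15,.8,.1):
    print(round(x,2),[int(1000*np.max(X[(abs(X[:,0]-x)<.05)&(abs(X[:,1]-y)<.05)][:,2],initial=0)) for y in np.arange(-.75,.46,.1)])
E
```

```text
cols y -.75..0.45 step .1; rows x
0.15 [111, 587, 645, 709, 742, 769, 803, 805, 560, 289, 93, 92, 8]
0.25 [348, 540, 654, 671, 97, 101, 800, 804, 290, 87, 111, 113, 78]
0.35 [7, 9, 7, 8, 85, 84, 7, 43, 7, 8, 111, 111, 68]
0.45 [22, 242, 30, 29, 8, 60, 9, 87, 84, 10, 150, 146, 68]
0.55 [23, 240, 9, 14, 7, 60, 78, 93, 96, 107, 165, 160, 33]
0.65 [9, 9, 16, 13, 7, 93, 111, 126, 126, 156, 185, 186, 14]
0.75 [9, 8, 9, 62, 7, 91, 7, 12, 8, 11, 152, 152, 8]
```

Request:
arm_command([
  [[0,0,0],[0,0,0],0],
])

```text
clock: 0.18
ee_pos: [0.2069, -0.642, 0.2598]
eef_rot: [[0.952, 0.307, -0.0], [0.307, -0.952, 0.001], [0.0, -0.002, -1.0]]
contact_force: [0.5, -0.1, -0.1]
width: 0.0834
grasp_force: 0.0
```

Request:
arm_command([
  [[32.6,-22.9,0],[0,0,0],0],
  [[32.6,-22.9,0],[0,0,0],0],
  [[32.6,-22.9,0],[0,0,0],0],
  [[32.6,-22.9,0],[0,0,0],0],
  [[32.6,-22.9,0],[0,0,0],0],
  [[32.6,-22.9,0],[0,0,0],0],
  [[32.6,-22.9,0],[0,0,0],0],
  [[32.6,-22.9,0],[0,0,0],0],
  [[32.6,-22.9,0],[0,0,0],0],
  [[32.6,-22.9,0],[0,0,0],0],
  [[32.6,-22.9,0],[0,0,0],0],
  [[32.6,-22.9,0],[0,0,0],0],
])

```text
clock: 1.18
ee_pos: [0.4958, -0.2591, 0.2607]
eef_rot: [[0.952, 0.307, 0.0], [0.307, -0.952, -0.0], [0.0, 0.0, -1.0]]
contact_force: [1.1, 0.3, 0.0]
width: 0.0036
grasp_force: 0.0
```

Request:
arm_command([
  [[0,0,20],[0,0,0.107],0],
  [[0,0,20],[0,0,0.107],0],
  [[0,0,20],[0,0,0.107],0],
  [[0,0,20],[0,0,0],0],
  [[0,0,20],[0,0,0],0],
  [[0,0,0],[0,0,0],0],
  [[0,0,0],[0,0,0],0],
  [[0,0,0],[0,0,0],0],
])

```text
clock: 1.85
ee_pos: [0.4955, -0.2612, 0.1616]
eef_rot: [[1.0, -0.009, 0.001], [-0.009, -1.0, -0.0], [0.001, 0.0, -1.0]]
contact_force: [0.7, -0.2, 0.4]
width: 0.0006
grasp_force: 0.0
```

Request:
arm_command([
  [[0,0,21],[0,0,0],0],
  [[0,0,21],[0,0,0],0],
  [[0,0,21],[0,0,0],0],
  [[0,0,6],[0,0,0],0],
  [[0,0,0],[0,0,0],0],
  [[0,0,0],[0,0,0],0],
])

```text
clock: 2.35
ee_pos: [0.4959, -0.2614, 0.093]
eef_rot: [[1.0, -0.009, 0.001], [-0.009, -1.0, -0.001], [0.001, 0.001, -1.0]]
contact_force: [-0.3, 0.8, 0.3]
width: 0.0005
grasp_force: 0.0
```

```bash
cat >> h.py <<'E'
def closeup(name,spot):
    from bench import vision
    o=[]
    for n in('scene','top'):
        d=vision.snapshot(n); u,v=pix(d,spot).round().astype(int)
        im=d['pixels'][v-37:v+38,u-25:u+25,::-1].copy()
        o.append(cv2.resize(im,(400,600),interpolation=cv2.INTER_CUBIC))
    cv2.imwrite(f'pics/{name}.png',np.hstack(o))
E
python3 -c "
from h import *
closeup('bar1',[.4955,-.26,.06])"
```

```text
(no output)
```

View pics/bar1.png

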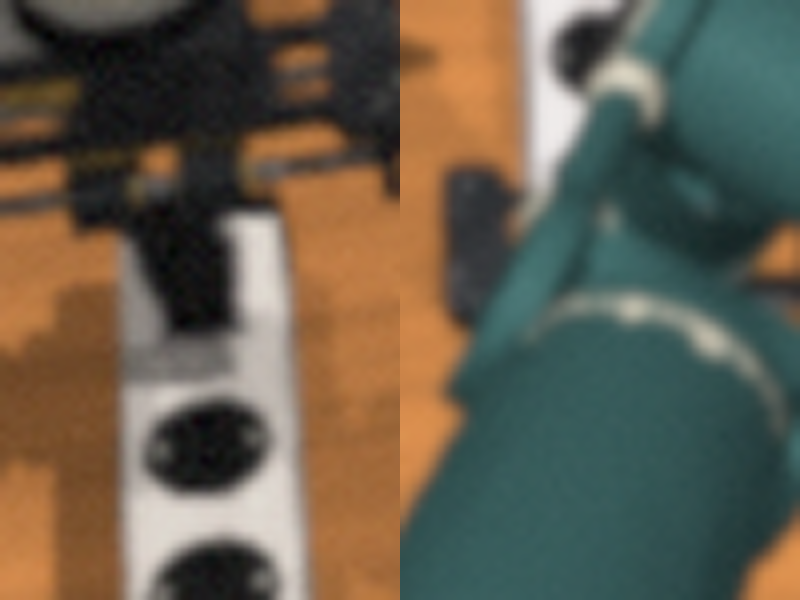

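The scene half shows the closed tip at (205,330), centred across the bar (edges at 125 and 290) and over the rear half of the rocker. Descending.

Request:
arm_command([
  [[0,0,5],[0,0,0],0],
  [[0,0,5],[0,0,0],0],
  [[0,0,3],[0,0,0],0],
  [[0,0,2],[0,0,0],0],
  [[0,0,0],[0,0,0],0],
])

```text
clock: 2.87
ee_pos: [0.4959, -0.2611, 0.0769]
eef_rot: [[1.0, -0.009, 0.001], [-0.009, -1.0, -0.0], [0.001, 0.0, -1.0]]
contact_force: [0.4, 0.6, 1.9]
width: 0.0003
grasp_force: 0.7
```

Request:
arm_command([
  [[0,0,1.5],[0,0,0],0],
  [[0,0,1.5],[0,0,0],0],
  [[0,0,0],[0,0,0],0],
  [[0,0,0],[0,0,0],0],
])

```text
clock: 3.2
ee_pos: [0.4954, -0.2611, 0.0739]
eef_rot: [[1.0, -0.009, 0.001], [-0.009, -1.0, -0.0], [0.001, 0.0, -1.0]]
contact_force: [1.9, -0.3, 2.9]
width: 0.0002
grasp_force: 1.5
```

Request:
arm_command([
  [[0,0,1],[0,0,0],0],
  [[0,0,1],[0,0,0],0],
  [[0,0,0],[0,0,0],0],
  [[0,0,0],[0,0,0],0],
])

```text
clock: 3.53
ee_pos: [0.4955, -0.2611, 0.0723]
eef_rot: [[1.0, -0.009, 0.001], [-0.009, -1.0, -0.0], [0.001, 0.0, -1.0]]
contact_force: [2.3, 0.8, 6.0]
width: 0.0002
grasp_force: 2.9
```

Request:
arm_command([
  [[0,0,0.7],[0,0,0],0],
  [[0,0,0],[0,0,0],0],
  [[0,0,0],[0,0,0],0],
])

```text
clock: 3.78
ee_pos: [0.4956, -0.2612, 0.072]
eef_rot: [[1.0, -0.009, 0.001], [-0.009, -1.0, -0.0], [0.001, 0.0, -1.0]]
contact_force: [0.7, 1.9, 9.0]
width: 0.0008
grasp_force: 4.2
```

Request:
arm_command([
  [[0,0,0.7],[0,0,0],0],
  [[0,0,0],[0,0,0],0],
  [[0,0,0],[0,0,0],0],
])

```text
clock: 4.03
ee_pos: [0.4956, -0.2612, 0.0716]
eef_rot: [[1.0, -0.009, 0.001], [-0.009, -1.0, -0.001], [0.001, 0.001, -1.0]]
contact_force: [0.5, 0.3, 10.2]
width: 0.0006
grasp_force: 5.1
```

Request:
arm_command([
  [[0,0,-5],[0,0,0],0],
  [[0,0,-15],[0,0,0],0],
  [[0,0,-35],[0,0,0],0],
  [[0,0,-35],[0,0,0],0],
  [[0,0,-35],[0,0,0],0],
  [[0,0,-35],[0,0,0],0],
  [[0,0,-28],[0,0,0],0],
  [[0,0,0],[0,0,0],0],
  [[0,0,0],[0,0,0],0],
])

```text
clock: 4.78
ee_pos: [0.4952, -0.2612, 0.2596]
eef_rot: [[1.0, -0.009, 0.001], [-0.009, -1.0, -0.001], [0.001, 0.001, -1.0]]
contact_force: [-0.3, -0.2, -0.4]
width: 0.0004
grasp_force: 0.0
```

Request:
arm_command([
  [[7.1,-42.3,0],[0,0,0],0],
  [[6.5,-38,0],[0,0,0],0],
  [[6.5,-38,0],[0,0,0],0],
  [[6.5,-38,0],[0,0,0],0],
  [[6.5,-38,0],[0,0,0],0],
  [[6.5,-38,0],[0,0,0],0],
  [[6.5,-38,0],[0,0,0],0],
  [[6.5,-38,0],[0,0,0],0],
  [[6.5,-38,0],[0,0,0],0],
  [[6.5,-38,0],[0,0,0],0],
  [[6.5,-38,0],[0,0,0],0],
  [[6.5,-38,0],[0,0,0],0],
])

```text
clock: 5.78
ee_pos: [0.5757, 0.1986, 0.2546]
eef_rot: [[1.0, -0.009, -0.006], [-0.009, -1.0, -0.002], [-0.006, 0.002, -1.0]]
contact_force: [0.5, -0.3, 0.1]
width: 0.0007
grasp_force: 0.0
```

Request:
arm_command([
  [[6.5,-38,0],[0,0,0.07],0],
  [[5,-10,0],[0,0,0.07],0],
  [[0,0,0],[0,0,0],0],
  [[0,0,0],[0,0,0],0],
  [[0,0,0],[0,0,0],0],
])

```text
clock: 6.2
ee_pos: [0.5891, 0.2436, 0.2561]
eef_rot: [[0.989, -0.147, -0.004], [-0.147, -0.989, -0.002], [-0.004, 0.003, -1.0]]
contact_force: [-0.5, -0.3, 0.2]
width: 0.0004
grasp_force: 0.0
```

```bash
python3 -c "
from h import *
closeup('bar2',[.4955,-.26,.06])"
```

```text
(no output)
```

View pics/bar2.png

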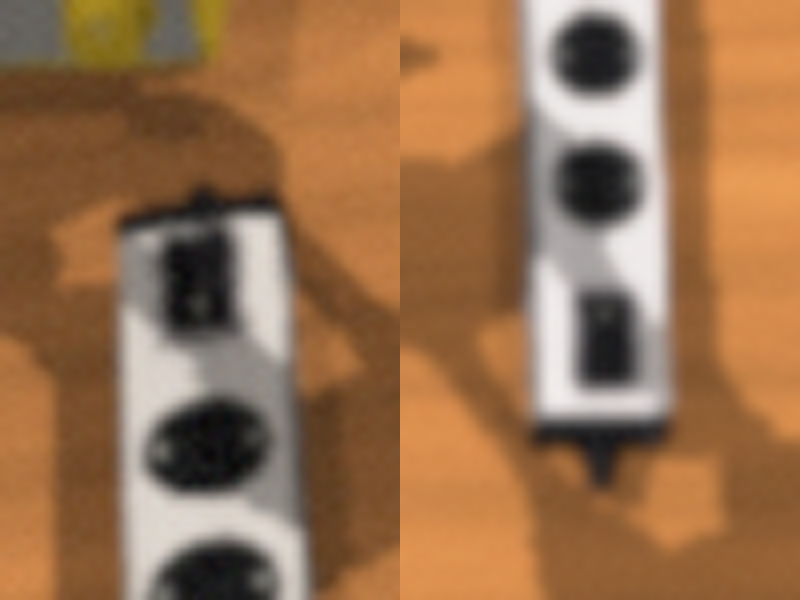

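Bar rocker at scene (198,285) and top (607,340): the bar has not moved and the rear end looks down. Tip height and force (49.6 mm at 10 N) agree. Next is the collector.

```bash
python3 - <<'E'
from h import *
from bench import vision
for n in('scene','top'):
    a=dict(np.load(f'pics/{n}0.npz')); b=vision.snapshot(n)
    for x,l in ((.478-.013,'front'),(.478+.015,'rear')):
        r=[]
        for d in(a,b):
            X=cloud(d); m=(abs(X[...,0]-x)<.006)&(abs(X[...,1]+.260)<.009)
            r.append(np.round(np.median(X[m][:,2]),4))
        print(n,l,r)
E
```

```text
scene front [np.float64(0.0493), np.float64(0.0549)]
scene rear [np.float64(0.0545), np.float64(0.0496)]
top front [np.float64(0.0484), np.float64(0.0541)]
top rear [np.float64(0.0531), np.float64(0.0503)]
```

Request:
arm_command([
  [[-4.8,-1.2,20],[0,0,0],0],
  [[0,0,20],[0,0,0],0],
  [[0,0,15],[0,0,0],0],
  [[0,0,5],[0,0,0],0],
  [[0,0,0],[0,0,0],0],
  [[0,0,0],[0,0,0],0],
])

```text
clock: 6.9
ee_pos: [0.586, 0.2464, 0.1988]
eef_rot: [[0.989, -0.149, 0.0], [-0.149, -0.989, 0.0], [0.0, -0.0, -1.0]]
contact_force: [-0.2, -0.7, 0.1]
width: 0.0006
grasp_force: 0.0
```

```bash
python3 -c "
from h import *
closeup('col1',[.5845,.2455,.162])"
```

```text
(no output)
```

View pics/col1.png

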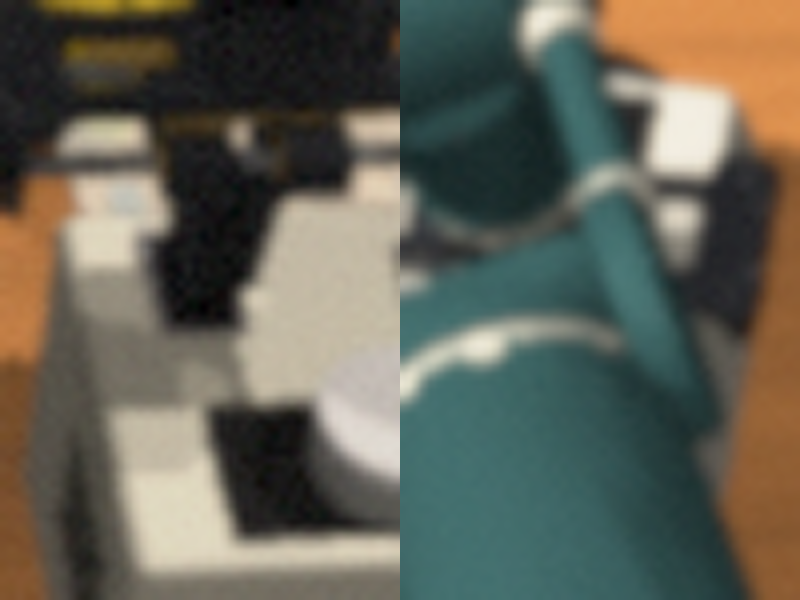

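Bar confirmed on by depth (front half up 5.6 mm, rear down). The scene half shows the tip at (205,325) over the collector's big rocker, clear of the tin at (370,430). Pressing.

Request:
arm_command([
  [[-0.5,0.5,5],[0,0,0],0],
  [[0,0,5],[0,0,0],0],
  [[0,0,3],[0,0,0],0],
  [[0,0,2],[0,0,0],0],
  [[0,0,2],[0,0,0],0],
  [[0,0,0],[0,0,0],0],
])

```text
clock: 7.5
ee_pos: [0.586, 0.2464, 0.1817]
eef_rot: [[0.989, -0.149, 0.002], [-0.149, -0.989, 0.0], [0.002, -0.0, -1.0]]
contact_force: [1.6, -0.8, 2.0]
width: 0.0006
grasp_force: 1.1
```

Request:
arm_command([
  [[0,0,1.5],[0,0,0],0],
  [[0,0,1],[0,0,0],0],
  [[0,0,0.8],[0,0,0],0],
  [[0,0,0],[0,0,0],0],
  [[0,0,0],[0,0,0],0],
])

```text
clock: 7.92
ee_pos: [0.5856, 0.2466, 0.1784]
eef_rot: [[0.989, -0.149, 0.001], [-0.149, -0.989, 0.0], [0.001, -0.001, -1.0]]
contact_force: [2.9, 0.0, 3.1]
width: 0.0005
grasp_force: 1.9
```

Request:
arm_command([
  [[0,0,0.8],[0,0,0],0],
  [[0,0,0.5],[0,0,0],0],
  [[0,0,0],[0,0,0],0],
  [[0,0,0],[0,0,0],0],
])

```text
clock: 8.25
ee_pos: [0.5857, 0.2466, 0.1781]
eef_rot: [[0.989, -0.149, 0.001], [-0.149, -0.989, 0.001], [0.001, -0.001, -1.0]]
contact_force: [0.1, -0.9, 8.4]
width: 0.0004
grasp_force: 4.1
```

Request:
arm_command([
  [[0,0,0.8],[0,0,0],0],
  [[0,0,0],[0,0,0],0],
  [[0,0,0],[0,0,0],0],
])

```text
clock: 8.5
ee_pos: [0.5858, 0.2467, 0.1777]
eef_rot: [[0.989, -0.149, 0.002], [-0.149, -0.989, 0.001], [0.002, -0.001, -1.0]]
contact_force: [0.4, -1.9, 8.8]
width: 0.0002
grasp_force: 4.9
```

Request:
arm_command([
  [[0,0,-5],[0,0,0],0],
  [[0,0,-20],[0,0,0],0],
  [[0,0,-30],[0,0,0],0],
  [[0,0,-25],[0,0,0],0],
  [[0,0,0],[0,0,0],0],
  [[0,0,0],[0,0,0],0],
])

```text
clock: 9.0
ee_pos: [0.5851, 0.2468, 0.2568]
eef_rot: [[0.989, -0.149, 0.001], [-0.149, -0.989, 0.001], [0.001, -0.001, -1.0]]
contact_force: [-1.1, 0.1, -0.9]
width: 0.0002
grasp_force: 0.0
```

Request:
arm_command([
  [[0,34,0],[0,0,0],0],
  [[0,34,0],[0,0,0],0],
  [[0,34,0],[0,0,0],0],
  [[0,34,0],[0,0,0],0],
  [[0,34,0],[0,0,0],0],
  [[0,34,0],[0,0,0],0],
  [[0,34,0],[0,0,0],0],
  [[0,0,0],[0,0,-0.08],0],
  [[0,0,0],[0,0,-0.08],0],
  [[0,0,0],[0,0,-0.079],0],
  [[0,0,0],[0,0,0],0],
  [[0,0,0],[0,0,0],0],
])

```text
clock: 10.0
ee_pos: [0.5483, 0.0112, 0.2535]
eef_rot: [[0.996, 0.087, -0.004], [0.087, -0.996, 0.0], [-0.004, -0.001, -1.0]]
contact_force: [0.4, -0.1, -0.2]
width: 0.0003
grasp_force: 0.0
```

```bash
python3 - <<'E'
from h import *
from bench import vision
q=np.radians(-8.5); p=np.array([.568,.2485]); e=np.array([np.cos(q),np.sin(q)])
for n in('scene','top'):
    a=dict(np.load(f'pics/{n}0.npz')); b=vision.snapshot(n)
    for o,l in ((-.013,'front'),(.015,'rear')):
        r=[]; c=p+o*e
        for d in(a,b):
            X=cloud(d); m=(np.hypot(X[...,0]-c[0],X[...,1]-c[1])<.007)
            r.append((m.sum(),np.round(np.median(X[m][:,2]),4)))
        print(n,l,r)
E
```

```text
scene front [(np.int64(13), np.float64(0.1553)), (np.int64(17), np.float64(0.1594))]
scene rear [(np.int64(19), np.float64(0.1592)), (np.int64(18), np.float64(0.1561))]
top front [(np.int64(11), np.float64(0.1545)), (np.int64(12), np.float64(0.1581))]
top rear [(np.int64(10), np.float64(0.1604)), (np.int64(9), np.float64(0.154))]
```

Collector confirmed on. Lowering over the unit.

Request:
arm_command([
  [[0,0,30],[0,0,0],0],
  [[0,0,30],[0,0,0],0],
  [[0,0,30],[0,0,0],0],
  [[0,0,25],[0,0,0],0],
  [[0,0,9],[0,0,0],0],
  [[0,0,0],[0,0,0],0],
  [[0,0,0],[0,0,0],0],
])

```text
clock: 10.68
ee_pos: [0.5499, 0.0113, 0.132]
eef_rot: [[0.996, 0.089, -0.001], [0.089, -0.996, 0.0], [-0.001, -0.0, -1.0]]
contact_force: [0.1, -0.2, 0.4]
width: 0.0005
grasp_force: 0.0
```

```bash
python3 -c "
from h import *
closeup('unit1',[.549,.0115,.092])"
```

```text
(no output)
```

View pics/unit1.png

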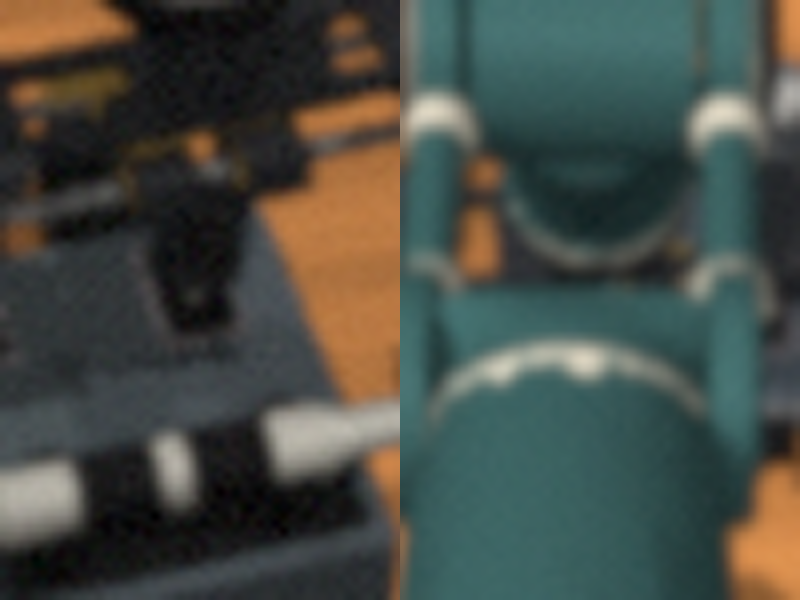

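The tip sits above the unit's big rocker, whose rear end shows at (195,320), well clear of the handpiece at (170,470). Pressing.

Request:
arm_command([
  [[0,0,6],[0,0,0],0],
  [[0,0,6],[0,0,0],0],
  [[0,0,3],[0,0,0],0],
  [[0,0,2],[0,0,0],0],
  [[0,0,2],[0,0,0],0],
  [[0,0,1],[0,0,0],0],
  [[0,0,0],[0,0,0],0],
])

```text
clock: 11.37
ee_pos: [0.5506, 0.0111, 0.1123]
eef_rot: [[0.996, 0.09, 0.002], [0.09, -0.996, 0.0], [0.002, 0.0, -1.0]]
contact_force: [0.7, 0.4, 2.2]
width: 0.0005
grasp_force: 0.9
```

Request:
arm_command([
  [[0,0,1.5],[0,0,0],0],
  [[0,0,1],[0,0,0],0],
  [[0,0,0.8],[0,0,0],0],
  [[0,0,0],[0,0,0],0],
  [[0,0,0],[0,0,0],0],
])

```text
clock: 11.78
ee_pos: [0.55, 0.011, 0.1087]
eef_rot: [[0.996, 0.09, 0.0], [0.09, -0.996, -0.0], [0.0, 0.0, -1.0]]
contact_force: [1.7, -1.0, 2.6]
width: 0.0001
grasp_force: 1.4
```

Request:
arm_command([
  [[0,0,0.8],[0,0,0],0],
  [[0,0,0.5],[0,0,0],0],
  [[0,0,0.3],[0,0,0],0],
  [[0,0,0],[0,0,0],0],
  [[0,0,0],[0,0,0],0],
])

```text
clock: 12.2
ee_pos: [0.5501, 0.011, 0.108]
eef_rot: [[0.996, 0.09, 0.001], [0.09, -0.996, -0.0], [0.001, 0.0, -1.0]]
contact_force: [-0.9, 0.4, 8.1]
width: 0.0002
grasp_force: 4.2
```

Bottomed at 86 mm. One more small push, then lift clear and check.

Request:
arm_command([
  [[0,0,0.7],[0,0,0],0],
  [[0,0,0],[0,0,0],0],
  [[0,0,0],[0,0,0],0],
])

```text
clock: 12.45
ee_pos: [0.5502, 0.011, 0.1076]
eef_rot: [[0.996, 0.09, 0.001], [0.09, -0.996, -0.0], [0.001, 0.0, -1.0]]
contact_force: [-0.6, -0.3, 10.4]
width: 0.0005
grasp_force: 5.1
```

Request:
arm_command([
  [[0,0,-5],[0,0,0],0],
  [[0,0,-20],[0,0,0],0],
  [[0,0,-35],[0,0,0],0],
  [[0,0,-35],[0,0,0],0],
  [[0,0,-35],[0,0,0],0],
  [[0,30,-20],[0,0,0],0],
  [[0,35,0],[0,0,0],0],
  [[0,35,0],[0,0,0],0],
  [[0,30,0],[0,0,0],0],
  [[0,0,0],[0,0,0],0],
  [[0,0,0],[0,0,0],0],
  [[0,0,0],[0,0,0],0],
])

```text
clock: 13.45
ee_pos: [0.5604, -0.1179, 0.255]
eef_rot: [[0.996, 0.089, -0.003], [0.089, -0.996, 0.001], [-0.003, -0.002, -1.0]]
contact_force: [0.0, 0.0, -0.4]
width: -0.0001
grasp_force: 0.0
```

```bash
python3 - <<'E'
from h import *
from bench import vision
for n in('scene','top'):
    a=dict(np.load(f'pics/{n}0.npz')); b=vision.snapshot(n)
    if n=='scene': cv2.imwrite('pics/end.png',cv2.resize(b['pixels'][:,:,::-1],(800,600)))
    for k,p,yaw in (('bar',(.479,-.260),-.6),('coll',(.568,.2485),-8.5),('unit',(.533,.0098),5.1)):
      q=np.radians(yaw); e=np.array([np.cos(q),np.sin(q)])
      for o,l in ((-.013,'front'),(.015,'rear')):
        r=[]; c=np.array(p)+o*e
        for d in(a,b):
            X=cloud(d); m=(np.hypot(X[...,0]-c[0],X[...,1]-c[1])<.007)
            r.append(round(float(np.median(X[m][:,2])),4))
        print(n,k,l,r)
E
```

```text
scene bar front [0.0495, 0.0532]
scene bar rear [0.0539, 0.0506]
scene coll front [0.1553, 0.159]
scene coll rear [0.1592, 0.1563]
scene unit front [0.0861, 0.0895]
scene unit rear [0.0897, 0.0866]
top bar front [0.0488, 0.0523]
top bar rear [0.0536, 0.049]
top coll front [0.1545, 0.1569]
top coll rear [0.1604, 0.1535]
top unit front [0.0848, 0.0891]
top unit rear [0.0898, 0.0857]
```

View pics/end.png

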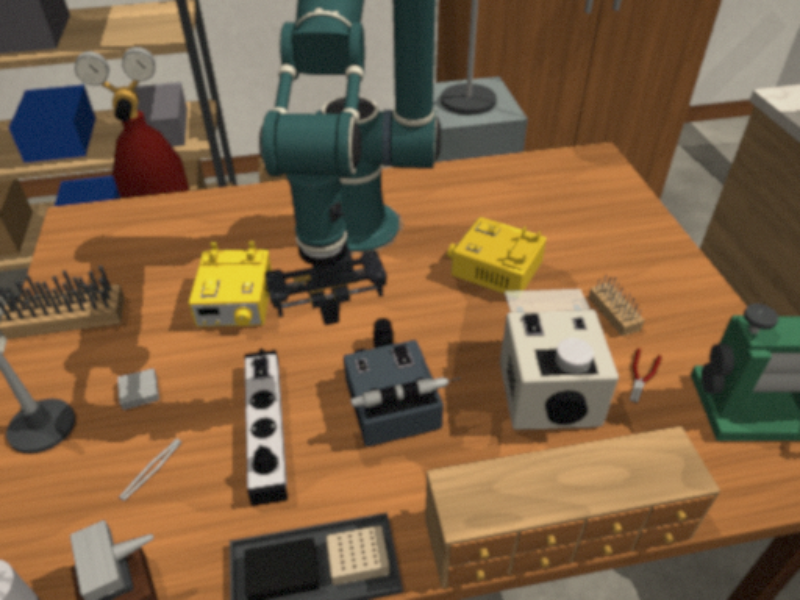

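The final picture shows the devices and bystanders where they were: bar (265,425), unit (395,390), collector (557,360). The gripper hangs clear at (328,290). Depth shows all three big rockers tipped over, so I'm handing in.

```bash
python3 -c "
from bench import job
print(job.job_done())"
```

```text
the job is handed in; nothing more can be done
None
```

The socket bar, the dust collector and then the control unit were switched on in that order with taps of about 10 N at most; depth images showed all three still on and nothing visibly moved, and I handed the job in at about 13.5 s.

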